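# Empty the tumbling pot and start its brake bolt

## Task

Empty the steel tumbling pot: swing it over by its red grip until all four tan rubber lugs have fallen into the catch tray below it, then swing it back fully upright. Then start the brake bolt with its crank: turn backward (counter-clockwise seen from above) until the yellow-headed bolt drops off its thread, stop there, then turn forward (clockwise) one full turn from the drop. Finish like that, still holding the crank's black grip between the fingers, the other things on the bench left undisturbed.

Things in the scene. Friction and masses are not known exactly. Their poses are not given: they have to be found in the camera images.
- stand: Fixed stand: grey base plate 170 x 470 x 8 mm with the pot between two green cheeks, the aluminium catch tray below it and, at its -y end, the threaded boss of the brake. Origin on the bench below the pot's pivot; its x points away from the lever side (the robot's side), y to the side the pot pours to, z up. Position varies by some 18 cm, yaw -0.3 to 0.12
- pivot (a point): Centre of the pot's tilting axis, 150 mm above the bench; the axis runs along the stand's x
- pot (a joint): Tilt of the steel pot (108 mm across the mouth, 84 mm at the foot, 4 mm wall, 95 mm tall, open top), rad: 0 = upright, against its stop; grows as the mouth swings to the stand's +y; far stop at 2.7 (mouth steeply down, so that everything slides out). Stays where it is left (0.15 N m friction)
- pot_grip (a point): Middle of the pot's red grip: sleeve 16 mm across, 60 mm long, along the stand's x, spinning freely, so the hand need not turn; take it from above. On a lever 85 mm from the tilting axis, 118 mm to -x of the pivot (stand's axes). Pot upright: the lever leans 76 degrees from vertical to -y (grip 82 mm to -y, 21 mm above the pivot); it swings over the top to +y with the pot, by the same angle
- tray_mid (a point): Middle of the catch tray's floor (axes as the stand): inside 106 mm along x, 224 mm along y, walls 50 mm tall
- lug0: One of four tan rubber heel lugs, 24 x 20 x 16 mm, 10 to 25 g, in the pot at the start; origin in the centre of its underside as built
- lug1: One of four tan rubber heel lugs, 24 x 20 x 16 mm, 10 to 25 g, in the pot at the start; origin in the centre of its underside as built
- lug2: One of four tan rubber heel lugs, 24 x 20 x 16 mm, 10 to 25 g, in the pot at the start; origin in the centre of its underside as built
- lug3: One of four tan rubber heel lugs, 24 x 20 x 16 mm, 10 to 25 g, in the pot at the start; origin in the centre of its underside as built
- crank_axis (a point): Point on the vertical axis of the brake crank and bolt, 100 mm above the bench; 30 mm to -x and 200 mm to -y of the pivot in the stand's frame. The crank turns at this fixed height
- crank (a joint): Turn of the crank, rad: grows counter-clockwise from above (backward), falls clockwise (forward). At 0 its arm points along the stand's +x. Starts between -3.2 and -1.6; the thread's start (the drop) is met somewhere between -0.8 and 0.8, different every time. Limits -12.5 and 5; light friction (0.04 N m), stays where it is left
- crank_sleeve: The crank's black upright grip: sleeve 16 mm across, 58 mm tall, its centre (this origin) 139.5 mm above the bench, top at 168.5 mm, 60 mm from the crank axis; it spins freely on its pin, so the hand can carry it round the full circle without turning. The steel arm below it is 22 mm wide, its top 107 mm above the bench
- bolt (a joint): Height of the bolt, m, riding on its thread by its own weight; it is keyed in the crank's hub, turns with the crank and slides in it (the crank stays at its height). Turned backward it climbs the topmost flight, up to about 0.012, and drops to 0 as it passes the thread's start; from there each turn forward lowers it 12 mm. Lowest -0.03
- bolt_top (a point): Top of the bolt's yellow head (26 mm across, 14 mm thick) on the crank axis, above the crank's hub: 142 mm above the bench when joint bolt is 0, rises and falls with it
- teal_last: Bystander: teal plastic shoe last, about 240 x 72 x 108 mm
- white_shoe: Bystander: white shoe, about 270 x 90 x 105 mm
- hammer: Bystander: hammer
- pink_spool: Bystander: pink thread spool, 52 mm across, 80 mm tall
- cement_jar: Bystander: amber jar, 70 mm across, 90 mm tall
- insoles: Bystander: stack of four tan insoles, about 240 x 84 x 16 mm
- mug: Bystander: blue mug, 80 mm across, 90 mm tall

How it is judged:
On the way, in this order (a step that is already met when the one before it is completed fails the run):
1. the pot is tipped and all four lugs lie in the catch tray (value of joint pot above 1.2 rad and x of lug0 in the frame of tray_mid between -0.056 and 0.056 m and y of lug0 in the frame of tray_mid between -0.115 and 0.115 m and height (world z) of each of lug0, lug1, lug2, lug3 below 0.06 m and x of lug1 in the frame of tray_mid between -0.056 and 0.056 m and y of lug1 in the frame of tray_mid between -0.115 and 0.115 m and x of lug2 in the frame of tray_mid between -0.056 and 0.056 m and y of lug2 in the frame of tray_mid between -0.115 and 0.115 m and x of lug3 in the frame of tray_mid between -0.056 and 0.056 m and y of lug3 in the frame of tray_mid between -0.115 and 0.115 m), for 0.2 s.
2. the emptied pot stands upright again (value of joint pot below 0.12 rad and x of lug0 in the frame of tray_mid between -0.056 and 0.056 m and y of lug0 in the frame of tray_mid between -0.115 and 0.115 m and height (world z) of each of lug0, lug1, lug2, lug3 below 0.06 m and x of lug1 in the frame of tray_mid between -0.056 and 0.056 m and y of lug1 in the frame of tray_mid between -0.115 and 0.115 m and x of lug2 in the frame of tray_mid between -0.056 and 0.056 m and y of lug2 in the frame of tray_mid between -0.115 and 0.115 m and x of lug3 in the frame of tray_mid between -0.056 and 0.056 m and y of lug3 in the frame of tray_mid between -0.115 and 0.115 m), for 0.2 s.
3. turned backward, the bolt has dropped off the thread's start (value of joint crank above -1.1 rad and value of joint bolt between -0.003 and 0.004 m), for 0.1 s.
At the end, for the whole second after the job is handed in: All four lugs in the catch tray; pot upright (under 0.12 rad); the bolt, dropped by turning backward, has been turned forward one turn from the drop (joint bolt -9.5 to -14.5 mm: one turn, give or take a fifth); crank still; fingers holding its black grip (over 6 N) (all of step 2 and value of joint bolt between -0.0145 and -0.0095 m and value of joint crank between -8.8 and -4 rad and contact force between the fingers and crank_sleeve above 6 N and velocity of joint crank between -0.15 and 0.15 rad/s); the arm keeps its last pose, push and grip.
It fails at once if a bystander moved more than 30 mm (distance of any of teal_last, white_shoe, hammer, pink_spool, cement_jar, insoles, mug from where it was at the start of the episode above 0.03 m).
It fails at once if the crank went on backward well past the drop (a third of a turn or more) (value of joint crank above 2.9 rad).
It fails at once if the bolt was screwed in one and a half turns or more (value of joint bolt below -0.018 m).
It also fails if it takes over 72 s, if anything falls off the work surface, if the arm or the gripper's body presses on something with over 40 N, if the wrist force passes 120 N, or if a joint passes its speed limit or range.

## Robot

A 6-joint arm with a two-finger parallel gripper is mounted at the origin on the work surface. World frame = base frame: x ahead of the robot, y to its left, z up, the work surface at z = 0. Lengths are in m, angles in rad, forces in N, time in s.
With the tool pointing down it reaches from about 0.325 to 0.925 m from the base axis. Payload 3.1 kg.
Tool frame: the origin (TCP) lies at the centre of the arm's flange, where the gripper is bolted on; the fingertips stand 173 mm ahead of it and the grasp point (between the pads) lies 155 mm ahead of it; z points along the fingers, x is the direction in which the jaws open and shut, and the axes are right-handed (so a half turn about z gives the same grasp; the last joint's range is limited). The gripper opens to 85 mm and grips with 20 to 120 N. Pads are 22 mm wide; open, the fingers measure 114 mm over their backs; the gripper's body (76 mm by 85 mm) begins 54 mm behind the grasp point. The pads swing forward as they close: fully open they stand 13 mm farther back than shut.
Start: joints at [-1.316, 0.217, 1.613, -0, 1.311, -0.112], TCP at [0.224, -0.583, 0.405] pointing down, gripper open.
Joint ranges: [-2.75, 2.75], [-0.78, 2.1], [0.31, 2.55], [-1.13, 4.27], [0.13, 2.63], [-2.58, 2.58]. Speed limits (rad/s): [2.79, 2.79, 3.14, 3.14, 3.14, 3.14].

## Interface

Orientations are given as [roll, pitch, yaw] about the fixed x, y, z axes, in that order (R = Rz(yaw) Ry(pitch) Rx(roll)).
In Python, from station import manip gives the robot as it stands. The module is installed in compiled form; this text tells all that it offers.
- The arm moves only by the tool play_rows, never from a script. Its argument "deltas" is a list of rows, each an object of numbers: "tx", "ty", "tz": the shift along the world's x, y, z in mm; "spin": the turn about the world's z in degrees. In form: [{"tx": .., "ty": .., "tz": .., "spin": ..}, ...]. A call has 1 to 8 rows; each row is the pose to reach, as a shift and turn from the pose commanded when the call began; what a row does not reach only later rows make up. A row lasts 1/10 s, in which the tool goes at most 50 mm and 8.59 degrees, less where a joint would pass 70% of its speed; a pose out of reach is approached as far as the arm can. A call with a gripper value outside its range is refused whole. "grip" is the closure, from 0 (fully open) to 1 (shut), set as the call begins (left out, the last holds). The fingers move at their own pace and stop on an object; "grip_force" is the grip in N (left out, the last holds). Time passes only in rows, so rows that repeat a pose let the fingers close. It gives the time, the measured TCP pose, the force and the opening at its end, in the units of the state.
- manip.get_obs(): the state, without advancing time (a new reading comes with each control period).
- manip.capture(name): name is "scene" or "top"; returns the picture (400x640x3 uint8, blue, green, red); there is no depth.
- manip.calibration(name): a dict with "mtx" (3x3 intrinsics, pixels), "k1" (the pictures are not rectified: a ray, as slopes to the right and down, at radius r is drawn at 1 + k1 r^2 times it, then the intrinsics apply), "origin" and "orientation" of the camera in the world. Camera axes: x right, y up, looking along -z (the intrinsics and any distortion apply to the point x, -y, -z); pixel columns grow to the right and rows downward; lengths in m; the calibration is good to about 2 mm. A picture is of the moment at which its call begins. calibration takes no time and is no camera call.
- manip.sign_off(): hands the job in, once; it reports no verdict.
The state is a dict: "time_s": time; "q": joint angles; "joint_velocities": joint speeds; "tau": joint torques, N m; "position": TCP position; "tool_rot": TCP orientation; "ft_force": force on the tool from outside, world axes, zero at the start; "moment": the same for the moment, N m; "opening": opening from 0.0 (shut) to 1.0 (fully open).
Only numpy, scipy, OpenCV 4.12 (cv2) and the standard library are available. Lean on these libraries where they do the work, as an engineer would, in place of code of your own. Each camera call takes 0.05 s, during which the arm holds its last target. There are 200 camera calls.

## Working session

There is one attempt and no reset: what is moved stays moved. The work goes in short steps, Python scripts to look and compute and a tool call to move; the robot and the scene stay as the last step left them, time stands still between calls to the robot, and variables do not carry over. Pictures are saved under pics/ and viewed, about 8 in all and at most 12, crops included, and the job is handed in when it is done.

Besides the shell and the picture viewer there is one more tool, called after "Emit:" by a JSON object that holds its "fn" and its "kwargs". play_rows: Moves the arm, as the interface text tells. Its arguments: {"type":"object","properties":{"deltas":{"type":"array","items":{"type":"object","properties":{"tx":{"type":"number"},"ty":{"type":"number"},"tz":{"type":"number"},"spin":{"type":"number"}}}},"grip":{"type":"number"},"grip_force":{"type":"number"}},"required":["deltas"]}

```bash
mkdir -p pics; cat > h.py <<'E'
from station import manip
import numpy as np, cv2
from scipy.spatial.transform import Rotation as R
def cal(n):
    c=manip.calibration(n); o=np.array(c["orientation"],float)
    M=o if o.shape==(3,3) else R.from_euler('xyz',o).as_matrix()
    return np.array(c["mtx"],float),c["k1"],np.array(c["origin"],float),M
def proj(n,P):
    K,k,o,M=cal(n); p=(np.atleast_2d(P)-o)@M; s=np.c_[p[:,0],-p[:,1]]/-p[:,2:]
    s=s*(1+k*(s**2).sum(1,keepdims=True)); return s@K[:2,:2].T+K[:2,2]
def ray(n,uv):
    K,k,o,M=cal(n)
    s=cv2.undistortPoints(np.array(uv,float).reshape(-1,1,2),K,np.array([k,0,0,0.])).reshape(-1,2)
    d=np.c_[s[:,0],-s[:,1],-np.ones(len(s))]@M.T; return o,d
def onz(n,uv,z):
    o,d=ray(n,uv); return o+d*((z-o[2])/d[:,2:])
def tri(uvs):
    A=0;b=0
    for n,uv in uvs.items():
        o,d=ray(n,uv); d=d[0]/np.linalg.norm(d[0]); P=np.eye(3)-np.outer(d,d); A=A+P; b=b+P@o
    return np.linalg.solve(A,b)
def snap(n,name):
    im=manip.capture(n); cv2.imwrite(f'pics/{name}.png',im); return im
E
python3 - <<'E'
from h import *
for n in("scene","top"): snap(n,n+"0"); print(manip.calibration(n))
print(manip.get_obs())
E
```

```text
{'mtx': array([[402.27943981,   0.        , 308.69255062],
       [  0.        , 402.27943981, 196.65369911],
       [  0.        ,   0.        ,   1.        ]]), 'k1': 0.0235468795610175, 'origin': array([ 1.19680229, -0.7822412 ,  1.00443091]), 'orientation': array([ 0.84469195, -0.01455095,  0.67741861])}
{'mtx': array([[466.84724111,   0.        , 326.23314377],
       [  0.        , 466.84724111, 197.00968706],
       [  0.        ,   0.        ,   1.        ]]), 'k1': -0.09318050507198236, 'origin': array([0.4201081 , 0.00883427, 1.88946516]), 'orientation': array([ 0.08848315, -0.01368365, -1.54711966])}
{'time_s': 0.1, 'q': array([-1.31619560e+00,  2.17694286e-01,  1.61482393e+00, -2.32679435e-05,
        1.31130247e+00, -1.12185201e-01]), 'joint_velocities': array([-0.0004413 , -0.00133427, -0.00333719, -0.00087455,  0.00115461,
       -0.0003093 ]), 'tau': array([-7.00155283e-05, -3.98075080e+01, -3.04970634e+01, -1.15650319e-04,
        4.22249723e-03,  7.55154360e-06]), 'position': array([ 0.22406736, -0.5830534 ,  0.40346252]), 'tool_rot': array([-3.14136556e+00,  2.21653730e-03, -1.20400416e+00]), 'ft_force': array([-0.14983093,  0.59395772, -0.29027624]), 'moment': array([ 0.04438749,  0.0042315 , -0.02290309]), 'opening': 0.9985758004366423}
```

View pics/scene0.png

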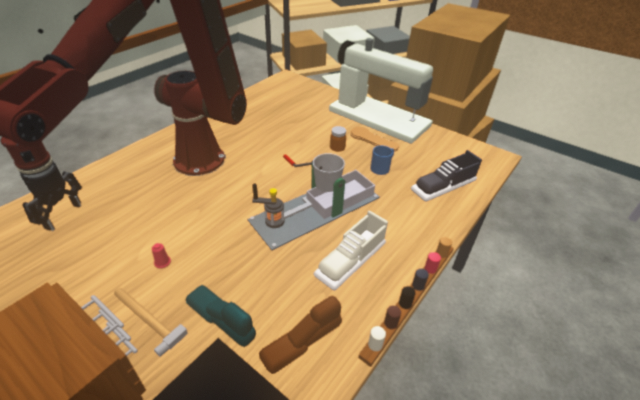

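View pics/top0.png

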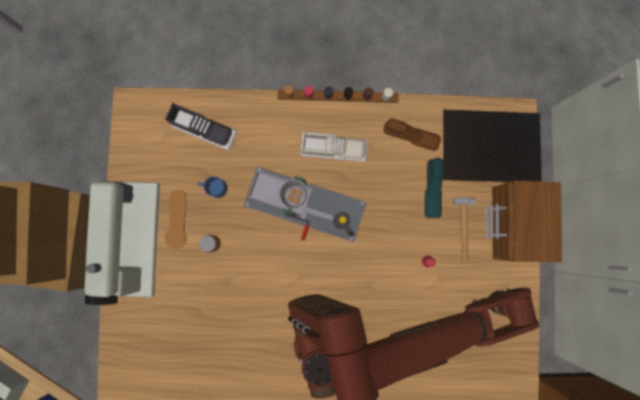

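Scene view: red grip about (290,160), yellow bolt (273,192), black sleeve (254,190). Top view: red grip (305,232), bolt (342,219), sleeve about (349,231), and the plate runs from (247,168) to (366,240). The spool, hammer and last are clear of the stand.

```bash
cat > m.py <<'E'
from h import *
def cen(im,box,f):
    x0,y0,x1,y1=box; h=cv2.cvtColor(im[y0:y1,x0:x1],cv2.COLOR_BGR2HSV).astype(int)
    m=f(h[...,0],h[...,1],h[...,2]).astype(np.uint8)
    n,l,s,c=cv2.connectedComponentsWithStats(m)
    if n<2: return None,0,None
    i=1+np.argmax(s[1:,4]); return c[i]+[x0,y0],s[i,4],(s[i,:4]+[x0,y0,0,0])
yel=lambda h,s,v:(h>20)&(h<35)&(s>150)&(v>110)
red=lambda h,s,v:((h<6)|(h>174))&(s>150)&(v>70)
blk=lambda h,s,v:(v<60)
E
python3 - <<'E'
from m import *
S=cv2.imread('pics/scene0.png');T=cv2.imread('pics/top0.png')
for nm,f,a,b in(("yel",yel,(255,180,290,205),(325,205,360,235)),("red",red,(275,145,310,172),(290,215,320,245)),("blk",blk,(246,178,262,202),(338,222,360,242))):
    u=cen(S,a,f);v=cen(T,b,f);print(nm,u,v)
    if u[1] and v[1]: print(tri({"scene":u[0],"top":v[0]}))
h=cv2.cvtColor(T,cv2.COLOR_BGR2HSV)
m=((h[...,1]<70)&(h[...,2]>70)).astype(np.uint8);mm=np.zeros_like(m);mm[160:250,238:375]=m[160:250,238:375]
mm=cv2.morphologyEx(mm,cv2.MORPH_CLOSE,np.ones((5,5)))
c=max(cv2.findContours(mm,0,1)[0],key=cv2.contourArea)
bx=cv2.boxPoints(cv2.minAreaRect(c)); P=onz("top",bx,.008); print(bx,P)
print([np.linalg.norm(P[i]-P[i-1]) for i in range(4)])
a=cv2.resize(S[140:260,230:400],None,fx=4,fy=4,interpolation=cv2.INTER_CUBIC)
cv2.imwrite('pics/c1.png',a)
E
```

```text
yel (array([272.5862069, 191.5      ]), np.int32(58), array([269, 188,   8,   9])) (array([342.18421053, 219.31578947]), np.int32(38), array([339, 216,   7,   7]))
[ 0.49266542 -0.07364487  0.14324772]
red (array([288.92, 159.72]), np.int32(25), array([285, 156,   9,   8])) (array([304.825, 231.225]), np.int32(40), array([302, 225,   7,  14]))
[0.44445451 0.06400607 0.17104767]
blk (None, 0, None) (array([350.18181818, 232.81818182]), np.int32(11), array([349, 231,   4,   4]))
[[242.87526 205.42781]
 [256.75186 163.13731]
 [367.13318 199.35619]
 [353.25656 241.64668]] [[ 0.54506188  0.32311287  0.008     ]
 [ 0.719077    0.27338255  0.008     ]
 [ 0.58218214 -0.17888465  0.008     ]
 [ 0.4102028  -0.12583315  0.008     ]]
[np.float64(0.4687638046005669), np.float64(0.18098167123362252), np.float64(0.47253129468740807), np.float64(0.17997598654823463)]
```

View pics/c1.png

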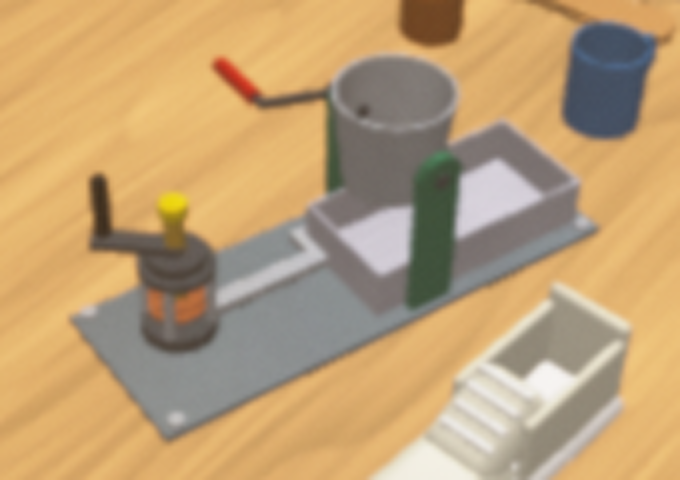

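Emit:
{"fn": "play_rows", "kwargs": {"deltas": [{"tx":14,"ty":43,"spin":-5},{"tx":29,"ty":86,"spin":-10},{"tx":44,"ty":129,"spin":-15},{"tx":58,"ty":172,"spin":-20},{"tx":73,"ty":215,"spin":-25},{"tx":88,"ty":258,"spin":-30},{"tx":102,"ty":301,"spin":-35},{"tx":117,"ty":344,"spin":-38}], "grip": 0, "grip_force": 60}}

```text
validation failed for argument at $.de...
```

Emit:
{"fn": "play_rows", "kwargs": {"deltas": [{"tx":14,"ty":43},{"tx":29,"ty":86},{"tx":44,"ty":129},{"tx":58,"ty":172},{"tx":73,"ty":215},{"tx":88,"ty":258},{"tx":103,"ty":303},{"tx":103,"ty":303}]}}

```text
validation failed for argument at $.de...
```

```bash
python3 - <<'E'
from m import *
print(manip.get_obs()["q"],manip.get_obs()["tool_rot"])
p=tri({"scene":(254.9,191.5),"top":(349.5,231.5)});print(p,p[:2]-[.4927,-.0736],np.linalg.norm(p[:2]-[.4927,-.0736]))
S=snap("scene","s1")
cv2.imwrite('pics/s1c.png',cv2.resize(S[110:250,210:380],None,fx=4,fy=4,interpolation=cv2.INTER_CUBIC))
E
```

```text
[-1.31619560e+00  2.17694286e-01  1.61482393e+00 -2.32679435e-05
  1.31130247e+00 -1.12185201e-01] [-3.14136556e+00  2.21653730e-03 -1.20400416e+00]
[ 0.44593153 -0.10437748  0.13799   ] [-0.04676847 -0.03077748] 0.05598699172903955
```

View pics/s1c.png

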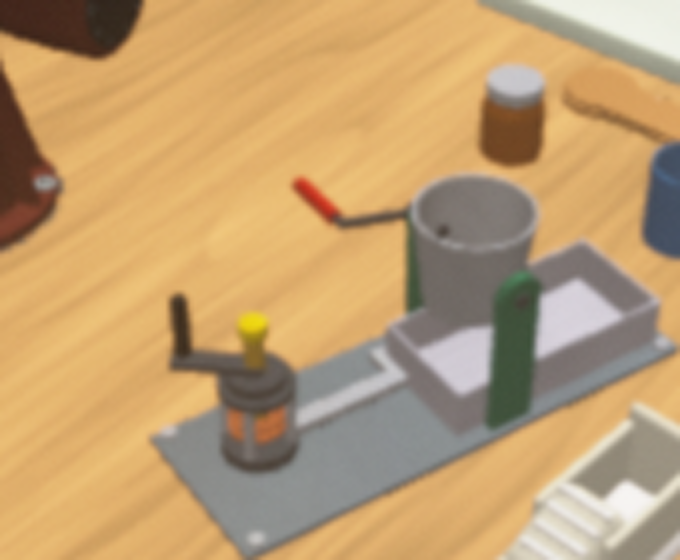

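The move was refused, so the arm hasn't moved and the picture shows the same scene. I'll retry with all four keys in every row.

Emit:
{"fn": "play_rows", "kwargs": {"deltas": [{"tx":14,"ty":43,"tz":0,"spin":-5},{"tx":29,"ty":86,"tz":0,"spin":-10},{"tx":44,"ty":129,"tz":0,"spin":-15},{"tx":58,"ty":172,"tz":0,"spin":-20},{"tx":73,"ty":215,"tz":0,"spin":-25},{"tx":88,"ty":258,"tz":0,"spin":-30},{"tx":102,"ty":301,"tz":0,"spin":-35},{"tx":117,"ty":344,"tz":0,"spin":-38}], "grip": 0, "grip_force": 60}}

```text
time_s: 0.95
position: [0.3411, -0.2376, 0.4044]
tool_rot: [-3.141, 0.0, -1.871]
ft_force: [0.9, -0.2, -0.7]
opening: 0.999
```

Emit:
{"fn": "play_rows", "kwargs": {"deltas": [{"tx":14,"ty":43,"tz":0,"spin":0},{"tx":29,"ty":86,"tz":0,"spin":0},{"tx":44,"ty":129,"tz":0,"spin":0},{"tx":58,"ty":172,"tz":0,"spin":0},{"tx":73,"ty":215,"tz":0,"spin":0},{"tx":88,"ty":258,"tz":0,"spin":0},{"tx":103,"ty":302,"tz":0,"spin":0},{"tx":103,"ty":302,"tz":0,"spin":0}]}}

```text
time_s: 1.75
position: [0.4447, 0.0669, 0.4047]
tool_rot: [3.142, 0.002, -1.86]
ft_force: [0.5, -0.7, -0.1]
opening: 1.0
```

Emit:
{"fn": "play_rows", "kwargs": {"deltas": [{"tx":0,"ty":0,"tz":-25,"spin":0},{"tx":0,"ty":0,"tz":-50,"spin":0},{"tx":0,"ty":0,"tz":-78,"spin":0},{"tx":0,"ty":0,"tz":-78,"spin":0}]}}

```text
time_s: 2.15
position: [0.4417, 0.0621, 0.3224]
tool_rot: [3.132, -0.003, -1.868]
ft_force: [-0.7, 1.0, -0.8]
opening: 1.004
```

```bash
python3 - <<'E'
from m import *
print(manip.get_obs()["q"],manip.get_obs()["position"])
S=snap("scene","s2");T=snap("top","t2")
a=cv2.resize(S[110:230,230:350],None,fx=3.3,fy=3.3);b=cv2.resize(T[160:280,250:370],None,fx=3.3,fy=3.3)
cv2.imwrite('pics/s2c.png',np.hstack([a,b]))
E
```

```text
[-1.79145885e-02 -7.95244439e-02  2.09209858e+00 -3.36608060e-04
  1.13888832e+00  1.84987114e+00] [0.44168836 0.06205764 0.32242171]
```

View pics/s2c.png

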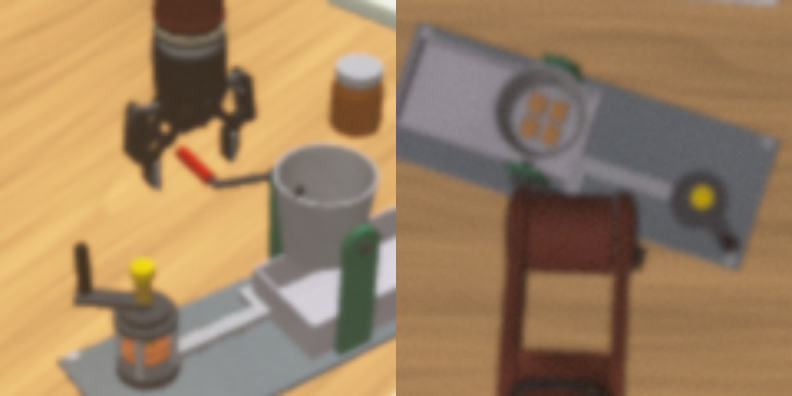

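The fingers straddle the red grip (crop about (195,165)). All four lugs are in the pot, and the crank sleeve shows in the top crop at about (728,242). Closing now.

Emit:
{"fn": "play_rows", "kwargs": {"deltas": [{"tx":0,"ty":0,"tz":0,"spin":0},{"tx":0,"ty":0,"tz":0,"spin":0},{"tx":0,"ty":0,"tz":0,"spin":0},{"tx":0,"ty":0,"tz":0,"spin":0},{"tx":0,"ty":0,"tz":0,"spin":0},{"tx":0,"ty":0,"tz":0,"spin":0},{"tx":0,"ty":0,"tz":0,"spin":0}], "grip": 1, "grip_force": 60}}

```text
time_s: 2.95
position: [0.4447, 0.0636, 0.3275]
tool_rot: [-3.14, 0.005, -1.868]
ft_force: [0.8, 5.8, 1.5]
opening: 0.165
```

```bash
python3 - <<'E'
import numpy as np
# TCP path for pot swing, relative to the start at each of 24 rows
ex=np.array([.956,-.2936]);ey=np.array([.2936,.956]);r=85
a0=np.radians(-76)
f=lambda a:np.r_[r*np.sin(a)*ey,r*np.cos(a)]
for i,t in enumerate(np.linspace(0,2.7,25)): print(i,round(t,2),np.round(f(a0+t)-f(a0)).astype(int).tolist())
E
```

```text
0 0.0 [0, 0, 0]
1 0.11 [1, 3, 9]
2 0.22 [2, 6, 18]
3 0.34 [3, 11, 26]
4 0.45 [5, 16, 34]
5 0.56 [7, 23, 41]
6 0.68 [9, 30, 47]
7 0.79 [11, 37, 52]
8 0.9 [14, 45, 57]
9 1.01 [17, 54, 60]
10 1.12 [19, 63, 63]
11 1.24 [22, 72, 64]
12 1.35 [25, 81, 64]
13 1.46 [28, 90, 64]
14 1.58 [30, 99, 62]
15 1.69 [33, 108, 59]
16 1.8 [36, 116, 55]
17 1.91 [38, 124, 50]
18 2.02 [40, 131, 45]
19 2.14 [42, 138, 38]
20 2.25 [44, 144, 31]
21 2.36 [46, 149, 23]
22 2.48 [47, 153, 14]
23 2.59 [48, 156, 5]
24 2.7 [49, 159, -4]
```

Emit:
{"fn": "play_rows", "kwargs": {"deltas": [{"tx":1,"ty":3,"tz":9,"spin":0},{"tx":2,"ty":6,"tz":18,"spin":0},{"tx":3,"ty":11,"tz":26,"spin":0},{"tx":5,"ty":16,"tz":34,"spin":0},{"tx":7,"ty":23,"tz":41,"spin":0},{"tx":9,"ty":30,"tz":47,"spin":0},{"tx":11,"ty":37,"tz":52,"spin":0},{"tx":14,"ty":45,"tz":57,"spin":0}]}}

```text
time_s: 3.75
position: [0.4582, 0.1078, 0.3835]
tool_rot: [3.141, -0.001, -1.867]
ft_force: [4.3, 0.1, -9.5]
opening: 0.16
```

Emit:
{"fn": "play_rows", "kwargs": {"deltas": [{"tx":3,"ty":9,"tz":3,"spin":0},{"tx":5,"ty":18,"tz":6,"spin":0},{"tx":8,"ty":27,"tz":7,"spin":0},{"tx":11,"ty":36,"tz":7,"spin":0},{"tx":14,"ty":45,"tz":7,"spin":0},{"tx":16,"ty":54,"tz":5,"spin":0},{"tx":19,"ty":63,"tz":2,"spin":0},{"tx":22,"ty":71,"tz":-2,"spin":0}]}}

```text
time_s: 4.55
position: [0.4803, 0.1801, 0.3825]
tool_rot: [3.141, 0.003, -1.867]
ft_force: [-3.2, -0.0, 6.2]
opening: 0.163
```

Emit:
{"fn": "play_rows", "kwargs": {"deltas": [{"tx":2,"ty":8,"tz":-5,"spin":0},{"tx":4,"ty":15,"tz":-10,"spin":0},{"tx":6,"ty":22,"tz":-17,"spin":0},{"tx":8,"ty":28,"tz":-24,"spin":0},{"tx":10,"ty":33,"tz":-32,"spin":0},{"tx":11,"ty":37,"tz":-41,"spin":0},{"tx":12,"ty":40,"tz":-49,"spin":0},{"tx":12,"ty":42,"tz":-55,"spin":0}]}}

```text
time_s: 5.35
position: [0.4926, 0.222, 0.326]
tool_rot: [-3.141, 0.004, -1.867]
ft_force: [1.6, 4.0, 2.5]
opening: 0.165
```

Emit:
{"fn": "play_rows", "kwargs": {"deltas": [{"tx":0,"ty":1,"tz":-2,"spin":0},{"tx":0,"ty":1,"tz":-2,"spin":0},{"tx":0,"ty":1,"tz":-2,"spin":0},{"tx":0,"ty":1,"tz":-2,"spin":0},{"tx":0,"ty":1,"tz":-2,"spin":0}]}}

```text
time_s: 5.85
position: [0.4926, 0.2224, 0.324]
tool_rot: [-3.14, 0.004, -1.868]
ft_force: [3.0, 5.2, -0.9]
opening: 0.164
```

```bash
python3 - <<'E'
from m import *
print(manip.get_obs()["q"],manip.get_obs()["position"])
S=snap("scene","s3");T=snap("top","t3")
a=cv2.resize(S[130:250,250:390],None,fx=2.8,fy=2.8);b=cv2.resize(T[140:260,235:375],None,fx=2.8,fy=2.8)
cv2.imwrite('pics/s3c.png',np.hstack([a,b]))
E
```

```text
[0.29368121 0.12223047 1.88285719 0.00243678 1.13336726 2.16040134] [0.49262698 0.22241678 0.32404776]
```

View pics/s3c.png

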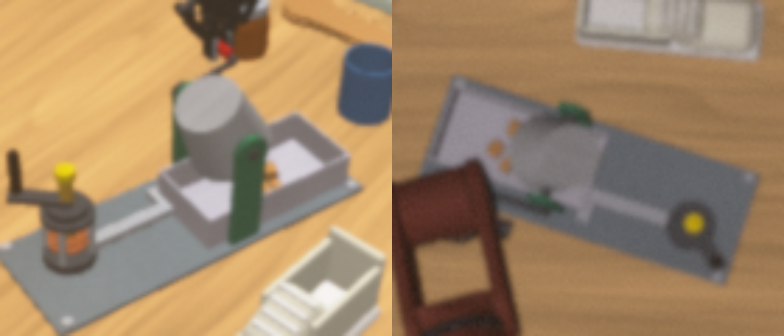

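Three lugs show in the tray at top crop (515,128), (496,147) and (505,165). The fourth is probably hidden under the pot, so I'll swing back and check.

Emit:
{"fn": "play_rows", "kwargs": {"deltas": [{"tx":-1,"ty":-6,"tz":16,"spin":0},{"tx":-2,"ty":-10,"tz":25,"spin":0},{"tx":-6,"ty":-21,"tz":40,"spin":0},{"tx":-10,"ty":-35,"tz":52,"spin":0},{"tx":-15,"ty":-51,"tz":61,"spin":0},{"tx":-18,"ty":-60,"tz":64,"spin":0},{"tx":-20,"ty":-69,"tz":66,"spin":0},{"tx":-23,"ty":-78,"tz":66,"spin":0}]}}

```text
time_s: 6.75
position: [0.4691, 0.1435, 0.3918]
tool_rot: [3.141, 0.001, -1.868]
ft_force: [-2.6, 3.3, 9.6]
opening: 0.163
```

Emit:
{"fn": "play_rows", "kwargs": {"deltas": [{"tx":-6,"ty":-18,"tz":-1,"spin":0},{"tx":-8,"ty":-27,"tz":-4,"spin":0},{"tx":-11,"ty":-36,"tz":-7,"spin":0},{"tx":-14,"ty":-44,"tz":-12,"spin":0},{"tx":-18,"ty":-58,"tz":-23,"spin":0},{"tx":-20,"ty":-65,"tz":-30,"spin":0},{"tx":-23,"ty":-75,"tz":-46,"spin":0},{"tx":-24,"ty":-78,"tz":-55,"spin":0}]}}

```text
time_s: 7.55
position: [0.4452, 0.0655, 0.3339]
tool_rot: [-3.14, 0.003, -1.869]
ft_force: [4.9, 5.1, 0.6]
opening: 0.167
```

Emit:
{"fn": "play_rows", "kwargs": {"deltas": [{"tx":-1,"ty":-3,"tz":-6,"spin":0},{"tx":-1,"ty":-3,"tz":-12,"spin":0},{"tx":-1,"ty":-3,"tz":-12,"spin":0},{"tx":-1,"ty":-3,"tz":-12,"spin":0}]}}

```text
time_s: 7.95
position: [0.445, 0.0635, 0.3271]
tool_rot: [3.141, 0.004, -1.868]
ft_force: [-6.5, 7.2, 20.7]
opening: 0.162
```

```bash
python3 - <<'E'
from m import *
print(manip.get_obs()["q"],manip.get_obs()["position"])
S=snap("scene","s4");T=snap("top","t4")
a=cv2.resize(S[130:250,250:390],None,fx=2.8,fy=2.8);b=cv2.resize(T[140:260,235:375],None,fx=2.8,fy=2.8)
cv2.imwrite('pics/s4c.png',np.hstack([a,b]))
h=cv2.cvtColor(T,cv2.COLOR_BGR2HSV)[160:215,245:318].astype(int)
m=((h[...,0]<20)&(h[...,1]>75)).astype(np.uint8)
n,l,s,c=cv2.connectedComponentsWithStats(m)
ex=np.array([.956,-.2936]);ey=np.array([.2936,.956])
for i in range(1,n):
    p=onz("top",c[i]+[245,160],.03)[0,:2]-[.5805,.108]; print(s[i],p@ex,p@ey)
E
```

```text
[-0.01571752 -0.08125895  2.08398281  0.00444403  1.13818351  1.85032279] [0.44503016 0.0635423  0.3270748 ]
[   0    0   73   39 1238] 0.0906473986799469 0.0862716238577547
[32 23  4  6 20] 0.02358950679116372 0.08214002851954555
[24 30  6  6 21] -0.012377513341048807 0.09931910722807144
[29 36  5  5 18] -0.027689740565178644 0.0755668895218662
[  0  47  24   8 108] -0.1080346463796881 0.14463653483243177
```

View pics/s4c.png

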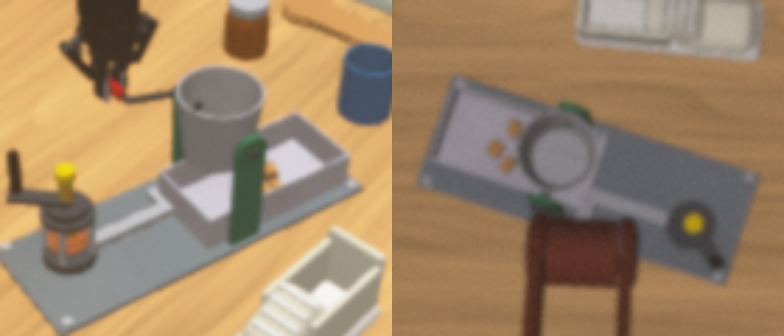

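The pot is upright and empty, with three lugs visible in the tray. I'll zoom in for the fourth.

```bash
python3 - <<'E'
from m import *
S=cv2.imread('pics/s4.png');T=cv2.imread('pics/t4.png');S3=cv2.imread('pics/s3.png');T3=cv2.imread('pics/t3.png')
f=lambda I,x,y,w,h:cv2.resize(I[y:y+h,x:x+w],(395,295),interpolation=cv2.INTER_CUBIC)
cv2.imwrite('pics/z.png',np.vstack([np.hstack([f(S,300,155,80,60),f(T,240,158,80,60)]),np.hstack([f(S3,300,155,80,60),f(T3,240,158,80,60)])]))
E
```

```text
(no output)
```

View pics/z.png

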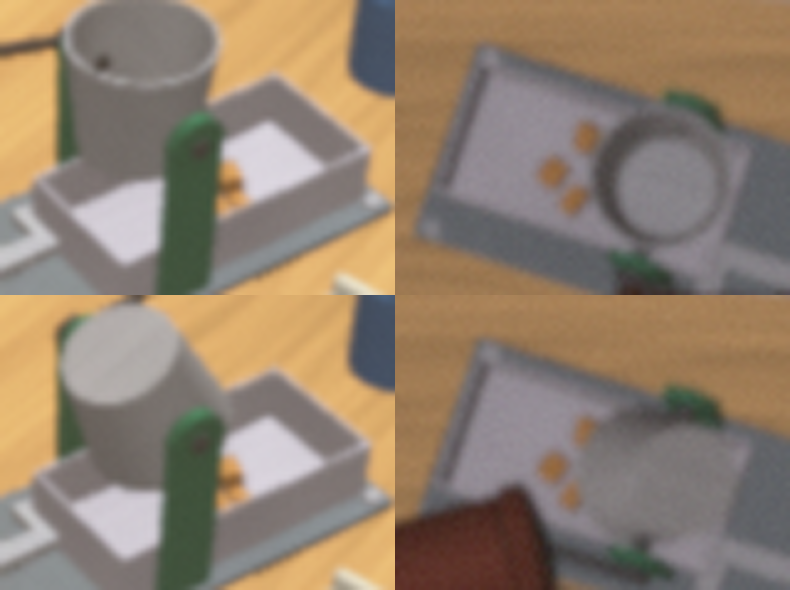

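Emit:
{"fn": "play_rows", "kwargs": {"deltas": [{"tx":0,"ty":0,"tz":6,"spin":0},{"tx":0,"ty":0,"tz":6,"spin":0},{"tx":0,"ty":0,"tz":6,"spin":0},{"tx":0,"ty":0,"tz":6,"spin":0},{"tx":0,"ty":0,"tz":6,"spin":0},{"tx":0,"ty":0,"tz":6,"spin":0}], "grip": 0}}

```text
time_s: 8.65
position: [0.4439, 0.0625, 0.3291]
tool_rot: [3.14, -0.0, -1.867]
ft_force: [-0.2, 0.4, -0.2]
opening: 1.001
```

Emit:
{"fn": "play_rows", "kwargs": {"deltas": [{"tx":0,"ty":0,"tz":25,"spin":0},{"tx":0,"ty":0,"tz":55,"spin":0},{"tx":0,"ty":0,"tz":80,"spin":0},{"tx":0,"ty":-30,"tz":80,"spin":8},{"tx":0,"ty":-60,"tz":80,"spin":16},{"tx":0,"ty":-90,"tz":80,"spin":24},{"tx":0,"ty":-130,"tz":80,"spin":32},{"tx":0,"ty":-170,"tz":80,"spin":40}]}}

```text
time_s: 9.45
position: [0.444, -0.1066, 0.4097]
tool_rot: [-3.141, -0.0, -1.169]
ft_force: [-0.6, 0.6, 0.9]
opening: 0.995
```

Emit:
{"fn": "play_rows", "kwargs": {"deltas": [{"tx":0,"ty":0,"tz":0,"spin":8},{"tx":0,"ty":0,"tz":0,"spin":10},{"tx":0,"ty":0,"tz":0,"spin":10}]}}

```text
time_s: 9.75
position: [0.4441, -0.106, 0.4094]
tool_rot: [3.141, 0.0, -1.003]
ft_force: [-0.1, 0.3, 0.3]
opening: 1.0
```

```bash
python3 - <<'E'
from m import *
o=manip.get_obs();print(o["q"],o["position"],o["tool_rot"])
T4=cv2.imread('pics/t4.png');S4=cv2.imread('pics/s4.png')
g=cv2.cvtColor(T4,cv2.COLOR_BGR2GRAY)[222:242,338:358];print(g[4:16,4:19])
g=cv2.cvtColor(S4,cv2.COLOR_BGR2GRAY)[182:204,248:262];print(g)
S=snap("scene","s5");T=snap("top","t5")
f=lambda I,x,y,w,h:cv2.resize(I[y:y+h,x:x+w],(395,395),interpolation=cv2.INTER_CUBIC)
cv2.imwrite('pics/z5.png',np.hstack([f(S,230,120,120,120),f(T,245,155,120,120)]))
E
```

```text
[-3.88190778e-01 -1.58859040e-01  1.98956084e+00 -3.87791661e-05
  1.31144819e+00  6.14525772e-01] [ 0.44414029 -0.10600574  0.40941643] [ 3.14124069e+00  4.33762272e-04 -1.00270667e+00]
[[ 67  69  64  65  67  65  69  76  85  94  95  95  94  93  96]
 [ 66  66  64  66  64  65  66  70  81  90  92  91  96  94  96]
 [ 72  72  68  69  67  68  66  66  77  80  91  94  93  95  96]
 [ 81  84  78  73  68  63  66  68  70  76  90  95  95  95  97]
 [ 90  90  86  78  69  64  65  64  63  72  80  92  93  96  98]
 [ 93  93  90  83  73  68  63  56  57  60  70  83  91  96 100]
 [ 90  94  94  86  83  68  58  48  48  49  59  74  87  95 103]
 [ 94  94  92  90  82  76  61  49  46  42  54  66  82  95 105]
 [ 93  95  94  94  92  83  69  53  47  47  56  69  83  94 106]
 [ 94  96  94  93  91  88  78  65  62  65  71  79  87  97 108]
 [ 94  94  95  92  92  89  84  80  81  86  92  92  97 103 113]
 [102 100  96  95  97  95  96  96 106 111 105 102  96 107 120]]
[[192 190 186 186 185 181 177 180 188 191 192 191 191 190]
 [189 186 186 185 173 150 132 140 171 187 191 191 191 190]
 [187 188 188 181 145 102  81  92 137 
[... 442 characters left out ...]
7 184 178 152  96  60  55  66 111 161 180 181 184]
 [187 183 183 183 169 112  64  53  65 108 159 178 183 182]
 [182 183 187 190 177 117  64  54  59 102 157 179 182 180]
 [184 188 191 190 174 116  65  53  57  95 157 177 178 177]
 [190 190 189 184 167 112  67  53  55  88 145 165 167 168]
 [190 187 184 177 153 102  63  54  54  74 116 132 136 142]
 [186 184 180 173 148 101  69  58  61  75  96 105 106 109]
 [181 180 179 171 140 102  81  75  79  86  94  97  97  98]
 [179 179 181 170 131  97  89  86  87  91  93  95  94  94]
 [180 181 180 168 125  91  85  85  83  84  84  84  85  84]
 [181 180 178 168 139 117 112 112 108 108 106  99  94  92]
 [180 178 175 173 168 163 164 165 166 168 166 151 143 141]]
```

View pics/z5.png

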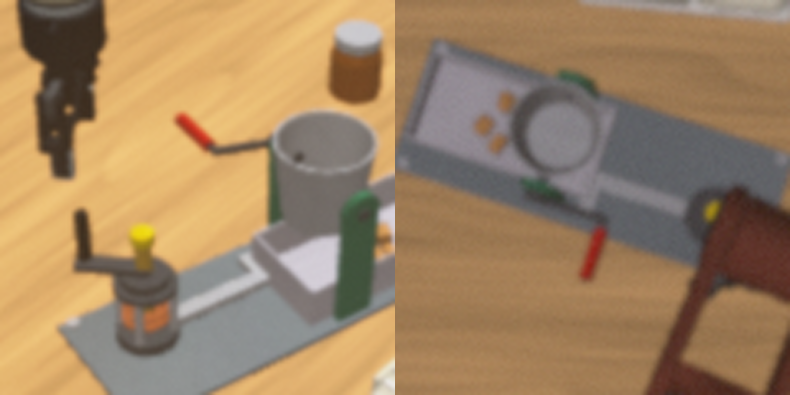

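```bash
python3 - <<'E'
from m import *
print(onz("top",[(350.2,232.8)],.16), tri({"scene":(254.9,190.8),"top":(350,232.2)}))
for p in ([.444,-.106],[.448,-.113],[.445,-.11]):
    print(p,np.linalg.norm(np.array(p)-[.493,-.074]),proj("scene",[[*p,.1685],[*p,.139],[*p,.112]]).round(1).tolist(),proj("top",[[*p,.16]]).round(1).tolist())
E
```

```text
[[ 0.44337455 -0.10299512  0.16      ]] [ 0.44444751 -0.10495152  0.14046957]
[0.444, -0.106] 0.05852349955359811 [[254.6, 184.3], [255.2, 191.2], [255.8, 197.4]] [[351.0, 232.6]]
[0.448, -0.113] 0.059548299723837614 [[253.9, 185.9], [254.6, 192.8], [255.2, 199.0]] [[352.9, 231.6]]
[0.445, -0.11] 0.05999999999999999 [[253.9, 185.0], [254.6, 192.0], [255.2, 198.1]] [[352.1, 232.4]]
```

Emit:
{"fn": "play_rows", "kwargs": {"deltas": [{"tx":0,"ty":0,"tz":-28,"spin":0},{"tx":0,"ty":0,"tz":-56,"spin":0},{"tx":0,"ty":0,"tz":-84,"spin":0},{"tx":0,"ty":0,"tz":-110,"spin":0},{"tx":0,"ty":0,"tz":-110,"spin":0}]}}

```text
time_s: 10.35
position: [0.4422, -0.1042, 0.2958]
tool_rot: [3.136, 0.007, -1.001]
ft_force: [-0.1, 0.5, 0.0]
opening: 1.002
```

Emit:
{"fn": "play_rows", "kwargs": {"deltas": [{"tx":0,"ty":0,"tz":0,"spin":0},{"tx":0,"ty":0,"tz":0,"spin":0},{"tx":0,"ty":0,"tz":0,"spin":0},{"tx":0,"ty":0,"tz":0,"spin":0},{"tx":0,"ty":0,"tz":0,"spin":0},{"tx":0,"ty":0,"tz":0,"spin":0},{"tx":0,"ty":0,"tz":0,"spin":0},{"tx":0,"ty":0,"tz":0,"spin":0}], "grip": 1, "grip_force": 50}}

```text
time_s: 11.15
position: [0.4447, -0.1056, 0.3008]
tool_rot: [-3.141, -0.001, -1.001]
ft_force: [-1.7, -0.1, 6.5]
opening: 0.176
```

```bash
cat > c.py <<'E'
from m import *
import sys
C=np.array([.493,-.0745])
def st(tag):
    o=manip.get_obs();p=np.array(o["position"][:2]);d=p-C
    cr=np.arctan2(d[1],d[0])+.298
    S=snap("scene",tag);c,n,b=cen(S,(255,165,290,210),yel)
    u=np.array(b[:2])
    print("t",o["time_s"],"p",o["position"].round(4),"f",np.round(o["ft_force"],1),"crank mod2pi",round(cr,3),"r",round(np.linalg.norm(d),4))
    # bolt-top height from yellow blob centroid rows, calibrated: px per mm
    r0=proj("scene",[[*C,.142],[*C,.130]]);print("yel",c.round(2),n,b,"12mm =",(r0[1]-r0[0]).round(2))
E
python3 -c "
from c import *
st('k0');print(manip.get_obs()['opening'])"
```

```text
t 11.15 p [ 0.4447 -0.1056  0.3008] f [-1.7 -0.1  6.5] crank mod2pi -2.271 r 0.0575
yel [272.59 191.5 ] 58 [269 188   8   9] 12mm = [0.16 2.76]
0.17187722795347207
```

```bash
cat > path.py <<'E'
import numpy as np,sys
a,b,s=map(float,sys.argv[1:4]) # from, to, step; deltas from first point of each 8-row block
C=np.array([493,-74.5]);f=lambda t:C+60*np.array([np.cos(t-.298),np.sin(t-.298)])
ts=np.arange(a,b+np.sign(s)*1e-6,s);p0=ts[0]
for i in range(1,len(ts)):
    print(round(ts[i],2),np.round(f(ts[i])-f(p0)).astype(int).tolist(),end=' ')
    if i%8==0: p0=ts[i];print()
E
python3 path.py -2.27 1.13 .1
```

```text
-2.17 [4, -5] -2.07 [7, -9] -1.97 [12, -13] -1.87 [17, -17] -1.77 [22, -20] -1.67 [27, -23] -1.57 [33, -25] -1.47 [39, -26] 
-1.37 [6, -1] -1.27 [12, -1] -1.17 [18, -1] -1.07 [24, 0] -0.97 [30, 2] -0.87 [35, 4] -0.77 [41, 6] -0.67 [46, 9] 
-0.57 [5, 4] -0.47 [9, 8] -0.37 [13, 12] -0.27 [17, 17] -0.17 [20, 22] -0.07 [22, 28] 0.03 [24, 34] 0.13 [25, 39] 
0.23 [1, 6] 0.33 [1, 12] 0.43 [0, 18] 0.53 [-1, 24] 0.63 [-2, 30] 0.73 [-5, 35] 0.83 [-7, 40] 0.93 [-11, 45] 
1.03 [-4, 5] 1.13 [-8, 9]
```

Emit:
{"fn": "play_rows", "kwargs": {"deltas": [{"tx":4,"ty":-5,"tz":0,"spin":0},{"tx":7,"ty":-9,"tz":0,"spin":0},{"tx":12,"ty":-13,"tz":0,"spin":0},{"tx":17,"ty":-17,"tz":0,"spin":0},{"tx":22,"ty":-20,"tz":0,"spin":0},{"tx":27,"ty":-23,"tz":0,"spin":0},{"tx":33,"ty":-25,"tz":0,"spin":0},{"tx":39,"ty":-26,"tz":0,"spin":0}]}}

```text
time_s: 12.0
position: [0.484, -0.1314, 0.3007]
tool_rot: [-3.14, -0.0, -1.002]
ft_force: [-1.1, 2.1, 6.0]
opening: 0.17
```

```bash
python3 -c "
from c import *
st('k1');print(manip.get_obs()['opening'])"
```

```text
t 12.0 p [ 0.484  -0.1314  0.3007] f [-1.1  2.1  6. ] crank mod2pi -1.43 r 0.0576
yel [272.57 190.95] 56 [269 187   8   9] 12mm = [0.16 2.76]
0.1725194656106138
```

Emit:
{"fn": "play_rows", "kwargs": {"deltas": [{"tx":6,"ty":-1,"tz":0,"spin":0},{"tx":12,"ty":-1,"tz":0,"spin":0},{"tx":18,"ty":-1,"tz":0,"spin":0},{"tx":24,"ty":0,"tz":0,"spin":0},{"tx":30,"ty":2,"tz":0,"spin":0},{"tx":35,"ty":4,"tz":0,"spin":0},{"tx":41,"ty":6,"tz":0,"spin":0},{"tx":46,"ty":9,"tz":0,"spin":0}]}}

```text
time_s: 12.85
position: [0.5293, -0.1218, 0.3007]
tool_rot: [3.142, 0.003, -1.002]
ft_force: [-4.1, 3.7, 8.4]
opening: 0.174
```

```bash
python3 -c "
from c import *
st('k2')"
```

```text
Traceback (most recent call last):
  File "c.py", line 8, in st
    u=np.array(b[:2])
               ~^^^^
TypeError: 'NoneType' object is not subscriptable
```

Emit:
{"fn": "play_rows", "kwargs": {"deltas": [{"tx":5,"ty":4,"tz":0,"spin":0},{"tx":9,"ty":8,"tz":0,"spin":0},{"tx":13,"ty":12,"tz":0,"spin":0},{"tx":17,"ty":17,"tz":0,"spin":0},{"tx":20,"ty":22,"tz":0,"spin":0}]}}

```text
time_s: 13.4
position: [0.5487, -0.1, 0.3006]
tool_rot: [3.139, 0.003, -1.001]
ft_force: [-6.1, 2.5, 10.0]
opening: 0.176
```

```bash
sed -i 's/u=np.array(b\[:2\])/c=np.zeros(2) if c is None else c/' c.py; python3 -c "
from c import *
st('k3');T=snap('top','k3t');print(cen(T,(325,200,365,240),yel))"
```

```text
t 13.4 p [ 0.5487 -0.1     0.3006] f [-6.1  2.5 10. ] crank mod2pi -0.131 r 0.0613
yel [271.1  192.66] 29 [269 190   5   7] 12mm = [0.16 2.76]
(array([342.07894737, 219.44736842]), np.int32(38), array([339, 216,   7,   7]))
```

```bash
python3 - <<'E'
import cv2,numpy as np
I=[cv2.imread(f'pics/{k}.png') for k in('k0','k1','k3')]
print(np.hstack([cv2.cvtColor(i,cv2.COLOR_BGR2HSV)[184:206,270:273,2].astype(int) for i in I]))
cv2.imwrite('pics/k3c.png',np.hstack([cv2.resize(i[170:220,250:295],(260,289),interpolation=cv2.INTER_CUBIC) for i in I]))
E
```

```text
[[228 228 227 229 228 228 226 198 132]
 [227 227 226 228 227 227 224 192 126]
 [227 227 226 227 227 226 223 190 123]
 [227 227 227 228 229 229 223 193 125]
 [230 232 233 231 234 235 223 203 139]
 [232 236 238 234 237 239 224 213 165]
 [233 238 238 231 237 238 228 228 196]
 [228 233 235 218 230 234 233 234 211]
 [205 215 222 190 202 209 233 237 225]
 [182 181 184 178 171 173 227 233 225]
 [182 162 157 190 163 155 203 210 202]
 [192 158 146 197 157 141 186 173 152]
 [198 156 138 199 156 135 191 156 114]
 [191 155 137 195 156 135 193 141  94]
 [148 138 133 159 140 133 156 118  84]
 [113 126 131 122 125 131 119 111  88]
 [106 122 130 108 120 130 104 111  94]
 [102 112 122 103 113 121  97 104  92]
 [ 90  93 100 102 105 107  92  93  90]
 [ 83  83  81 100  98  93  96  91  89]
 [ 93  90  87  91  87  82  99  92  89]
 [ 98  96  95  84  82  85 102  97  89]]
```

View pics/k3c.png

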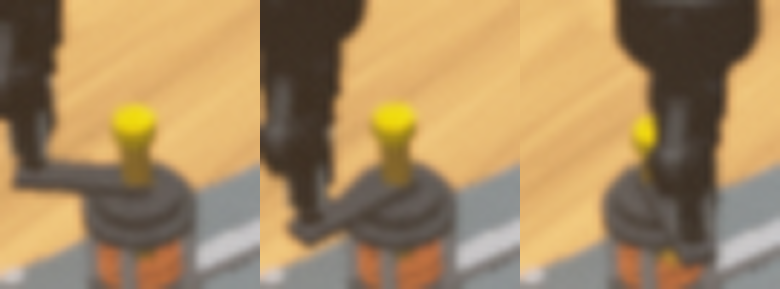

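The bolt has dropped: its head sits about 2.4 px lower than in k1, where one pitch is 2.76 px. Edge heights put the drop at about -0.3 rad, so the forward target is about -6.6.

```bash
python3 path.py -0.15 -6.61 -.16
```

```text
-0.31 [-5, -8] -0.47 [-11, -16] -0.63 [-18, -22] -0.79 [-26, -27] -0.95 [-35, -31] -1.11 [-44, -33] -1.27 [-54, -34] -1.43 [-63, -33] 
-1.59 [-9, 2] -1.75 [-18, 6] -1.91 [-26, 11] -2.07 [-34, 17] -2.23 [-40, 25] -2.39 [-45, 33] -2.55 [-48, 42] -2.71 [-50, 51] 
-2.87 [-1, 10] -3.03 [1, 19] -3.19 [3, 28] -3.35 [7, 37] -3.51 [12, 45] -3.67 [19, 52] -3.83 [26, 58] -3.99 [35, 63] 
-4.15 [9, 3] -4.31 [18, 5] -4.47 [28, 5] -4.63 [38, 4] -4.79 [47, 1] -4.95 [55, -3] -5.11 [63, -9] -5.27 [70, -15] 
-5.43 [6, -8] -5.59 [10, -16] -5.75 [13, -25] -5.91 [15, -35] -6.07 [14, -44] -6.23 [13, -54] -6.39 [10, -63] -6.55 [5, -71]
```

Emit:
{"fn": "play_rows", "kwargs": {"deltas": [{"tx":0,"ty":0,"tz":0,"spin":0},{"tx":0,"ty":0,"tz":0,"spin":0}]}}

```text
time_s: 13.7
position: [0.5488, -0.0997, 0.3006]
tool_rot: [3.14, 0.003, -1.001]
ft_force: [-4.6, 3.7, 9.2]
opening: 0.172
```

Emit:
{"fn": "play_rows", "kwargs": {"deltas": [{"tx":-5,"ty":-8,"tz":0,"spin":0},{"tx":-11,"ty":-16,"tz":0,"spin":0},{"tx":-18,"ty":-22,"tz":0,"spin":0},{"tx":-26,"ty":-27,"tz":0,"spin":0},{"tx":-35,"ty":-31,"tz":0,"spin":0},{"tx":-44,"ty":-33,"tz":0,"spin":0},{"tx":-54,"ty":-34,"tz":0,"spin":0},{"tx":-63,"ty":-33,"tz":0,"spin":0}]}}

```text
time_s: 14.5
position: [0.4866, -0.1324, 0.3007]
tool_rot: [-3.137, 0.001, -1.002]
ft_force: [1.9, 5.7, 6.4]
opening: 0.174
```

```bash
python3 -c "
from c import *
st('k4')"
```

```text
t 14.5 p [ 0.4866 -0.1324  0.3007] f [1.9 5.7 6.4] crank mod2pi -1.383 r 0.0583
yel [272.97 193.74] 61 [269 190   9   9] 12mm = [0.16 2.76]
```

Emit:
{"fn": "play_rows", "kwargs": {"deltas": [{"tx":-9,"ty":2,"tz":0,"spin":0},{"tx":-18,"ty":6,"tz":0,"spin":0},{"tx":-26,"ty":11,"tz":0,"spin":0},{"tx":-34,"ty":17,"tz":0,"spin":0},{"tx":-40,"ty":25,"tz":0,"spin":0},{"tx":-45,"ty":33,"tz":0,"spin":0},{"tx":-48,"ty":42,"tz":0,"spin":0},{"tx":-50,"ty":51,"tz":0,"spin":0}]}}

```text
time_s: 15.35
position: [0.4358, -0.0829, 0.3007]
tool_rot: [3.139, -0.002, -1.001]
ft_force: [-1.7, -2.4, 7.9]
opening: 0.171
```

Emit:
{"fn": "play_rows", "kwargs": {"deltas": [{"tx":-1,"ty":10,"tz":0,"spin":0},{"tx":1,"ty":19,"tz":0,"spin":0},{"tx":3,"ty":28,"tz":0,"spin":0},{"tx":7,"ty":37,"tz":0,"spin":0},{"tx":12,"ty":45,"tz":0,"spin":0},{"tx":19,"ty":52,"tz":0,"spin":0},{"tx":26,"ty":58,"tz":0,"spin":0},{"tx":35,"ty":63,"tz":0,"spin":0}]}}

```text
time_s: 16.15
position: [0.4704, -0.0181, 0.3007]
tool_rot: [3.14, 0.005, -1.001]
ft_force: [-3.7, 6.9, 12.4]
opening: 0.169
```

```bash
python3 -c "
from c import *
st('k5');print(manip.get_obs()['q'])"
```

```text
t 16.15 p [ 0.4704 -0.0181  0.3007] f [-3.7  6.9 12.4] crank mod2pi 2.25 r 0.0608
yel [272.75 194.91] 57 [269 191   8   9] 12mm = [0.16 2.76]
[-0.18729331  0.00878366  2.05285737  0.00433371  1.08199241  0.81235382]
```

Emit:
{"fn": "play_rows", "kwargs": {"deltas": [{"tx":9,"ty":3,"tz":0,"spin":0},{"tx":18,"ty":5,"tz":0,"spin":0},{"tx":28,"ty":5,"tz":0,"spin":0},{"tx":38,"ty":4,"tz":0,"spin":0},{"tx":47,"ty":1,"tz":0,"spin":0},{"tx":55,"ty":-3,"tz":0,"spin":0},{"tx":63,"ty":-9,"tz":0,"spin":0},{"tx":70,"ty":-15,"tz":0,"spin":0}]}}

```text
time_s: 17.0
position: [0.5416, -0.0346, 0.3007]
tool_rot: [3.141, -0.001, -1.0]
ft_force: [-1.7, -0.2, 8.1]
opening: 0.17
```

```bash
python3 -c "
from c import *
st('k6')"
```

```text
t 17.0 p [ 0.5416 -0.0346  0.3007] f [-1.7 -0.2  8.1] crank mod2pi 0.985 r 0.0629
yel [272.86 195.69] 59 [269 192   9   9] 12mm = [0.16 2.76]
```

Emit:
{"fn": "play_rows", "kwargs": {"deltas": [{"tx":6,"ty":-8,"tz":0,"spin":0},{"tx":10,"ty":-16,"tz":0,"spin":0},{"tx":13,"ty":-25,"tz":0,"spin":0},{"tx":15,"ty":-35,"tz":0,"spin":0},{"tx":14,"ty":-44,"tz":0,"spin":0},{"tx":13,"ty":-54,"tz":0,"spin":0},{"tx":10,"ty":-63,"tz":0,"spin":0},{"tx":6,"ty":-69,"tz":0,"spin":0}]}}

```text
time_s: 17.85
position: [0.5464, -0.1037, 0.3007]
tool_rot: [3.139, 0.002, -1.001]
ft_force: [-2.5, 3.0, 9.1]
opening: 0.178
```

Emit:
{"fn": "play_rows", "kwargs": {"deltas": [{"tx":0,"ty":0,"tz":0,"spin":0},{"tx":0,"ty":0,"tz":0,"spin":0},{"tx":0,"ty":0,"tz":0,"spin":0},{"tx":0,"ty":0,"tz":0,"spin":0},{"tx":0,"ty":0,"tz":0,"spin":0}]}}

```text
time_s: 18.35
position: [0.5463, -0.1036, 0.3006]
tool_rot: [3.138, 0.001, -1.001]
ft_force: [-4.1, 1.7, 10.4]
opening: 0.169
```

```bash
python3 - <<'E'
from c import *
st('k7');T=snap('top','k7t')
o=manip.get_obs();print(o['opening'])
I=[cv2.imread(f'pics/{k}.png') for k in('k0','k1','k4','k5','k6','k7')]
# sub-pixel row of the yellow head's lower edge and top, cols 269-276, via B-channel-vs-R contrast
for i in I:
    w=i[178:206,269:277].astype(float); y=np.clip(w[...,2]-w[...,0]-150,0,None).sum(1); print((y*np.arange(178,206)).sum()/max(y.sum(),1), y.sum())
f=lambda J,x,y,w,h:cv2.resize(J[y:y+h,x:x+w],(395,395),interpolation=cv2.INTER_CUBIC)
cv2.imwrite('pics/z7.png',np.hstack([f(I[5],230,120,150,150),f(T,245,155,120,120)]))
E
```

```text
t 18.35 p [ 0.5463 -0.1036  0.3006] f [-4.1  1.7 10.4] crank mod2pi -0.202 r 0.0608
yel [270.2 194.5] 10 [269 193   3   4] 12mm = [0.16 2.76]
0.17691538825178096
190.34029227557411 1437.0
189.99432221433642 1409.0
192.73748308525035 1478.0
193.90266762797404 1387.0
194.53543307086613 1397.0
194.54545454545453 33.0
```

View pics/z7.png

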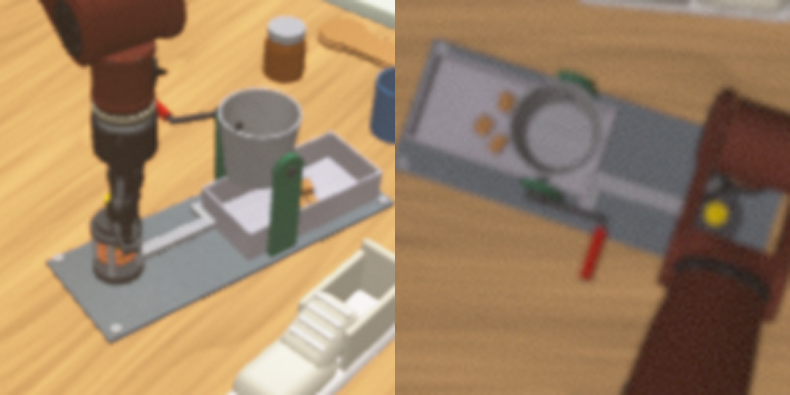

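```bash
python3 -c "
from station import manip
o=manip.get_obs();print(o['time_s'],o['opening'],o['joint_velocities'].round(3));print(manip.sign_off())"
```

```text
18.45 0.17691538825178096 [-0.002  0.002  0.    -0.    -0.001 -0.001]
the job is handed in; nothing more can be done
None
```

I tipped the pot and swung it back upright, then turned the crank back until the bolt dropped and forward one turn. I handed the job in at 18.45 s, still holding the black grip with a 50 N grip setting and the arm still.

**Pot and lugs:** After the pour the pot is upright and looks empty. Three lugs are visible in the tray. The fourth could not be seen; it is most likely in the tray under the pot, and I saw none on the bench or the plate.

**Bolt drop:** The gripper hid the bolt at the moment it dropped, so I only know the drop came at a crank angle between about -0.7 and -0.13 rad. It did drop: at the same crank angle its head was about 2.8 px lower than before, and one full 12 mm pitch is 2.76 px.

**One turn forward:** The crank ended at about -6.49 rad, which is 0.92 to 1.01 turns forward of the drop. The bolt was seen sinking as expected until the last part of the turn, when the gripper mostly hid it again, so its final height is worked out from the crank angle.

**Bystanders:** Those I could see in the last pictures looked undisturbed; I did not measure their positions.

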